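Let the bottle out of the release rack

TASK

The rack on the bench holds a thick bottle in one lane and a slim tube in the other. With closed fingertips press down the black pad of the lever that raises the thick bottle's gate and keep it down until the bottle has rolled out and lies still against the rack's end wall; then let the lever come up slowly under the finger so the gate shuts without slamming, and move clear. Leave the tube shut in, and do not touch the gates, the bottle or the tube or disturb the things standing around.

Things in the scene. Friction and masses are not known exactly. Their poses are not given: they have to be found in the camera images.
- rack: Fixed rack, two 100 mm wide lanes side by side on a grey ramp (clear walls, white base 230 x 235 mm). Origin: on the table below the middle divider. z up; y points uphill to the press pads (about the robot's left); x points across, away from the robot: near lane centred at x = -52.5 mm, far lane at +52.5. Ramp height is 50 mm + 0.16 y. White back wall at y = 50 mm, 90 mm high; lever posts there 114 mm high.
- end_wall (a point): Top edge, middle, of the clear wall that closes both lanes at the low end: rack (0, -160, 62) mm, 215 mm wide. A released bottle stops against it.
- lever_near (a joint): Near lane. Rocking lever: rad, 0 = gate shut (a return spring holds it there), grows as the pad is pressed down and the gate rises, stop at 0.55; the thick bottle passes from about 0.4. Hinge axis parallel to rack x at rack y = 50, z = 110 mm; pad centre 95 mm from it. Pressing the pad centre takes about 3 N at first, 6 N fully down. It snaps back fast if let go suddenly.
- lever_far (a joint): Far lane. Rocking lever: rad, 0 = gate shut (a return spring holds it there), grows as the pad is pressed down and the gate rises, stop at 0.55; the thick bottle passes from about 0.4. Hinge axis parallel to rack x at rack y = 50, z = 110 mm; pad centre 95 mm from it. Pressing the pad centre takes about 3 N at first, 6 N fully down. It snaps back fast if let go suddenly.
- pad_near (a point): Black press pad, 50 x 55 x 8 mm (x, y, z), on the lever's free end of the near lane, beyond the white back wall. This point: centre of its top face, at rack (-52.5, 145, 114) mm with the gate shut; it tilts with the lever, and is about 50 mm lower fully pressed. Nothing lies below it but the table.
- pad_far (a point): Black press pad, 50 x 55 x 8 mm (x, y, z), on the lever's free end of the far lane, beyond the white back wall. This point: centre of its top face, at rack (+52.5, 145, 114) mm with the gate shut; it tilts with the lever, and is about 50 mm lower fully pressed. Nothing lies below it but the table.
- gate_near (a point): Steel gate plate of the near lane, 86 mm wide, 4 mm thick, 61 mm high, fixed under the other end of the lever. This point: middle of its lower edge, at rack (-52.5, -45, 49) mm when shut, 6 mm above the ramp, about 58 mm higher when fully raised. Not to be touched.
- gate_far (a point): Steel gate plate of the far lane, 86 mm wide, 4 mm thick, 61 mm high, fixed under the other end of the lever. This point: middle of its lower edge, at rack (+52.5, -45, 49) mm when shut, 6 mm above the ramp, about 58 mm higher when fully raised. Not to be touched.
- bottle_centre (a point): Centre of the thick white bottle, 44 mm in diameter, 82 mm long with its narrower cap (30 mm), 60 to 130 g, lying across one of the two lanes, free to roll, held by that lane's gate at about rack y = -20 mm. Which lane varies. At rest against the end wall its centre is at about rack y = -138 mm.
- tube_centre (a point): Centre of the slim white tube, 30 mm in diameter, 82 mm long with cap, 20 to 40 g, lying across the other lane behind the other gate.
- bottle: The thick bottle itself; origin at its centre, its x along its axis; the frame turns as it rolls.
- tube: The slim tube itself; origin at its centre, its x along its axis; the frame turns as it rolls.
- pot_a: Bystander: capped specimen pot, 42 mm diameter, 60 mm high, standing beyond the two pads (about 110 mm uphill of them). Origin: centre of its underside.
- pot_b: Bystander: capped specimen pot, 42 mm diameter, 60 mm high, on the far side of the rack. Origin: centre of its underside.
- pot_c: Bystander: small capped pot, 40 mm diameter, 50 mm high, between the rack and the robot. Origin: centre of its underside.
- amber: Bystander: amber glass bottle, 42 mm diameter, 90 mm high, on the far side of the rack. Origin: centre of its underside.
- loose_lid: Bystander: loose pot lid lying flat, 48 mm diameter, 10 mm high, below the rack's end wall. Origin: centre of its underside.
- pen: Bystander: pen lying flat, 140 mm long, 11 mm thick, along the rack's end wall. Origin: middle of its underside.
Things that resemble listed ones, but are neither listed nor needed, are in the scene too. What is shaped like the tube but blue or pink is not meant.

How it is judged:
On the way, in this order (a step that is already met when the one before it is completed fails the run):
1. a fingertip presses the pad of the thick bottle's lever and its gate is rising (lever past 0.2 rad) (((x of bottle_centre in the frame of rack below 0 m and value of joint lever_near above 0.2 rad and contact force between the fingers and lever_near_c2 above 0.5 N) or (x of bottle_centre in the frame of rack above 0 m and value of joint lever_far above 0.2 rad and contact force between the fingers and lever_far_c2 above 0.5 N))), for 0.04 s.
2. the pad is still held down (lever past 0.3 rad) while the bottle has come to the end wall (((x of bottle_centre in the frame of rack below 0 m and value of joint lever_near above 0.3 rad and contact force between the fingers and lever_near_c2 above 0.5 N and y of bottle_centre in the frame of rack below -0.12 m) or (x of bottle_centre in the frame of rack above 0 m and value of joint lever_far above 0.3 rad and contact force between the fingers and lever_far_c2 above 0.5 N and y of bottle_centre in the frame of rack below -0.12 m))), for 0.3 s.
At the end, for the whole second after the job is handed in: The thick bottle lies still in its lane against the rack's end wall (centre between rack y = -125 and -155 mm, below 70 mm), both gates are shut (levers within 0.05 rad of rest), and the slim tube is still behind its gate (centre uphill of rack y = -50 mm) (y of bottle_centre in the frame of rack between -0.155 and -0.125 m and z of bottle_centre in the frame of rack below 0.07 m and linear speed of bottle below 0.03 m/s and y of tube_centre in the frame of rack above -0.05 m and z of tube_centre in the frame of rack below 0.085 m and value of joint each of lever_near, lever_far below 0.05 rad); the robot touches nothing.
It fails at once if the lever of the lane with the slim tube is pressed ((x of tube_centre in the frame of rack below 0 m and value of joint lever_near above 0.12 rad) or (x of tube_centre in the frame of rack above 0 m and value of joint lever_far above 0.12 rad)).
It fails at once if the robot touches a gate instead of working it with the lever (contact force between any of the fingers, the arm and lever_near_c3 above 0.5 N or contact force between any of the fingers, the arm and lever_far_c3 above 0.5 N).
It fails at once if the robot touches the bottle or the tube, or one is lifted out of its lane (height (world z) of any of bottle_centre, tube_centre above 0.1 m or contact force between any of the fingers, the arm and bottle above 0.5 N or contact force between any of the fingers, the arm and tube above 0.5 N).
It fails at once if the lever flies back and the gate slams shut (velocity of joint any of lever_near, lever_far below -5 rad/s).
It fails at once if something standing around the rack is moved by more than 30 mm or knocked over (distance of any of pot_a, pot_b, pot_c, amber, loose_lid, pen from where it was at the start of the episode above 0.03 m or angle between any of pot_a, pot_b, pot_c, amber, loose_lid, pen's own z axis and vertical above 0.6 rad).
It also fails if it takes over 38 s, if anything falls off the work surface, if the arm or the gripper's body presses on something with over 40 N, if the wrist force passes 120 N, or if a joint passes its speed limit or range.

ROBOT

A 6-joint arm with a two-finger parallel gripper is mounted at the origin on the work surface. World frame = base frame: x ahead of the robot, y to its left, z up, the work surface at z = 0. Lengths are in m, angles in rad, forces in N, time in s.
With the tool pointing down it reaches from about 0.325 to 0.9 m from the base axis. Payload 6.1 kg.
Tool frame: the origin (TCP) lies at the centre of the arm's flange, where the gripper is bolted on; the fingertips stand 182 mm ahead of it and the grasp point (between the pads) lies 164 mm ahead of it; z points along the fingers, x is the direction in which the jaws open and shut, and the axes are right-handed (so a half turn about z gives the same grasp; the last joint's range is limited). The gripper opens to 87 mm and grips with 3 to 60 N. Pads are 19 mm wide; open, the fingers measure 117 mm over their backs; the gripper's body (75 mm by 190 mm) begins 51 mm behind the grasp point.
Start: joints at [-1.254, 0.22, 1.526, -0, 1.395, -0.126], TCP at [0.268, -0.565, 0.405] pointing down, gripper open.
Joint ranges: [-2.98, 2.98], [-0.91, 2.08], [0.09, 2.57], [-1.24, 4.39], [0.2, 2.65], [-2.68, 2.68]. Speed limits (rad/s): [2.57, 2.57, 3.01, 3.14, 3.14, 3.14].

INTERFACE

Orientations are given as a 3x3 rotation matrix whose columns are the frame's x, y, z axes.
In Python, from workcell import state, snapshot, hand_in, find_in gives the robot as it stands. The module is installed in compiled form; this text tells all that it offers.
- The arm moves only by the tool move_arm, never from a script. Its argument "commands" is a list of rows, each a list of 3 entries, a list of its own where there are three numbers: the closure, from -1 (fully open) to 1 (shut), so that 0 is half open, then the shift along the tool's x, y, z scaled (see below), then the turn, a rotation vector about the tool's x, y, z scaled (see below). In form: [[claw, [dx, dy, dz], [ax, ay, az]], ...]. A call has 1 to 10 rows; each row shifts and turns the commanded pose from where the row before left it, along the tool's axes as they then stand; what a row does not reach is not made up. The controller multiplies each number of a shift by 0.06 m and each number of a turn by 0.15 rad. A row lasts 1/8 s, in which the tool goes at most 62.5 mm and 10.7 degrees, less where a joint would pass 70% of its speed; a pose out of reach is approached as far as the arm can. A call with a number of a shift or a turn outside -1 to 1 is refused whole. A call with a gripper value outside its range is refused whole. The fingers move at their own pace and stop on an object; the grip force is fixed at half the most. Time passes only in rows, so rows that do not move let the fingers close. It gives the time, the measured TCP pose, the force and the opening at its end, in the units of the state.
- state(): the state, without advancing time (a new reading comes with each control period).
- snapshot(name): name is "scene" or "top" or "wrist"; returns a dict with "pixels" (420x560x3 uint8, red, green, blue), "z_map" (420x560 float32, m along the optical axis (not along the pixel's ray), 0 where there is no reading), "camera_matrix" (3x3 intrinsics, pixels), "R" (3x3) and "t" (3): a world point X has camera coordinates R X + t. Camera axes: x right, y down, z forward; pixel columns grow to the right and rows downward; lengths in m; the calibration is good to about 2 mm. A picture is of the moment at which its call begins.
- hand_in(): hands the job in, once; it reports no verdict.
Trained networks look in the newest picture that a camera, given by its name, has taken for a name from the list of things; names that differ only in an ending like _2 or _b are one class to them, and where a whole thing is asked for, a point or a joint stands for the part that bears it (a point fixed in the world has none). Each returns a list of dicts, best first, with "p" (0 to 1); they miss things now and then, are a little off and sometimes report something else, mostly with a low value. They report only what shows in the picture. A call takes as long as a camera call. They do not tell look-alikes from the thing itself.
- find_in(camera, name): "rect" ([left, top, width, height] as shares, 0 to 1, of the picture: columns of its width, rows of its height, round what is visible of it).
The state is a dict: "time_s": time; "qpos": joint angles; "qd": joint speeds; "tau": joint torques, N m; "position": TCP position; "eef_rot": TCP orientation; "contact_force": force on the tool from outside, world axes, zero at the start; "moment": the same for the moment, N m; "opening": finger opening in m.
Only numpy, scipy, OpenCV 4.12 (cv2) and the standard library are available. Lean on these libraries where they do the work, as an engineer would, in place of code of your own. Each camera call takes 0.05 s, during which the arm holds its last target.

## Working session

There is one attempt and no reset: what is moved stays moved. The work goes in short steps, Python scripts to look and compute and a tool call to move; the robot and the scene stay as the last step left them, time stands still between calls to the robot, and variables do not carry over. Pictures are saved under pics/ and viewed, and the job is handed in when it is done.

Besides the shell and the picture viewer there is one more tool, called after ">>>" as name([rows], argument=value, ...), one row to a line, values as JSON. move_arm: Moves the arm, as the interface text tells. Shifts and turns lie within -1 to 1; 1 stands for 0.06 m of shift or 0.15 rad of turn. Its arguments: {"type":"object","properties":{"commands":{"type":"array","items":{"type":"array"}}},"required":["commands"]}

```bash
mkdir -p pics; cat > h.py <<'E'
import numpy as np,cv2
from workcell import state,snapshot,find_in
def snap(n,f):
    s=snapshot(n); cv2.imwrite('pics/'+f,s['pixels'][:,:,::-1]); np.savez('pics/'+f[:-4]+'.npz',**s); return s
def world(s,u,v,z=None):
    d=s['z_map'][int(v),int(u)] if z is None else z
    K=s['camera_matrix']; c=np.linalg.inv(K)@[u,v,1]*d
    return s['R'].T@(c-s['t'])
def onplane(s,u,v,h):
    K=s['camera_matrix']; r=s['R'].T@(np.linalg.inv(K)@[u,v,1]); o=-s['R'].T@s['t']
    return o+r*(h-o[2])/r[2]
def proj(s,X):
    p=s['camera_matrix']@(s['R']@np.array(X)+s['t']); return p[:2]/p[2]
E
python3 - <<'E'
from h import *
st=state();print(st['time_s'],st['position'],st['eef_rot'],st['contact_force'])
for n in('scene','top'):
    s=snap(n,n+'0.png')
    for k in('rack','pad_near','pad_far','bottle','tube','pot_a','lever_near','end_wall'):
        for d in find_in(n,k)[:3]:
            r=np.array(d['rect'])*[560,420,560,420]; u,v=r[0]+r[2]/2,r[1]+r[3]/2
            print(n,k,round(d['p'],2),r.round(),world(s,u,v).round(3))
E
```

```text
0.0 [ 0.26769759 -0.56445626  0.40364779] [[ 4.28456563e-01 -9.03562157e-01 -6.34190975e-04]
 [-9.03560297e-01 -4.28456977e-01  1.84639134e-03]
 [-1.94005289e-03 -2.18068701e-04 -9.99998094e-01]] [-0.07058248 -0.36307532  0.67112471]
scene rack 0.92 [166. 139. 143. 158.] [ 0.544 -0.074  0.072]
scene pad_near 0.8 [199. 134.  79.  81.] [0.476 0.007 0.105]
scene pad_far 0.83 [236. 156.  76.  83.] [0.57  0.025 0.071]
scene bottle 0.82 [211. 188.  27.  22.] [ 0.49  -0.059  0.086]
scene tube 0.72 [324. 287.  25.  39.] [ 0.839 -0.087  0.026]
scene tube 0.66 [243. 211.  29.  24.] [ 0.602 -0.07   0.108]
scene tube 0.63 [152. 256.  23.  22.] [ 0.469 -0.255  0.009]
scene pot_a 0.81 [310. 205.  21.  23.] [0.686 0.061 0.059]
scene pot_a 0.8 [144. 208.  17.  18.] [ 0.371 -0.192  0.05 ]
scene pot_a 0.63 [293. 140.  13.  16.] [0.511 0.207 0.055]
scene lever_near 0.64 [201. 137.  74.  81.] [0.46  0.018 0.069]
scene end_wall 0.6 [167. 139. 141. 157.] [ 0.542 -0.073  0.075]
scene end_wall 0.51 [246. 211.  24.  24.] [ 0.603 -0.07   0.107]
scene end_wall 0.47 [154. 257.  20.  19.] [ 0.467 -0.254  0.004]

[... 188 characters left out ...]
r 0.68 [201. 255. 102.  41.] [0.471 0.03  0.113]
top pad_near 0.64 [219. 177.  23.  22.] [0.676 0.08  0.062]
top pad_far 0.75 [197. 203. 107.  47.] [0.575 0.034 0.115]
top bottle 0.68 [279. 255.  23.  39.] [ 0.471 -0.052  0.111]
top tube 0.95 [242. 130.  22.  37.] [0.778 0.027 0.029]
top tube 0.93 [282. 209.  12.  37.] [ 0.572 -0.049  0.113]
top tube 0.75 [284. 109.  24.  35.] [ 0.829 -0.079  0.029]
top pot_a 0.74 [219. 178.  20.  18.] [0.678 0.083 0.06 ]
top pot_a 0.55 [165. 257.  19.  16.] [0.5   0.208 0.06 ]
top pot_a 0.54 [342. 315.  19.  20.] [ 0.356 -0.186  0.051]
top lever_near 0.8 [199. 254. 107.  43.] [0.47  0.03  0.115]
top end_wall 0.77 [200. 201. 155. 103.] [ 0.521 -0.026  0.077]
```

```bash
python3 - <<'E'
import cv2
for n,(a,b,c,d) in {'scene0':(120,310,130,350),'top0':(160,350,140,400)}.items():
    i=cv2.imread(f'pics/{n}.png')[a:b,c:d]; i=cv2.resize(i,None,fx=3,fy=3,interpolation=cv2.INTER_CUBIC); cv2.imwrite(f'pics/{n}z.png',i)
E
```

```text
(no output)
```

View pics/scene0z.png

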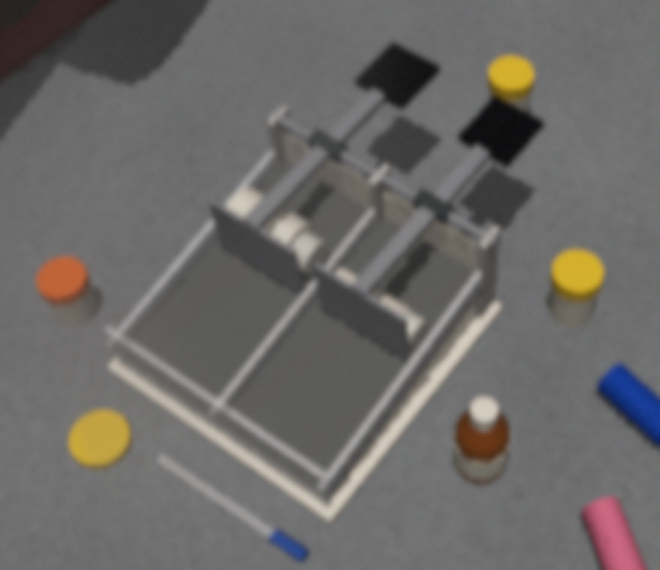

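View pics/top0z.png

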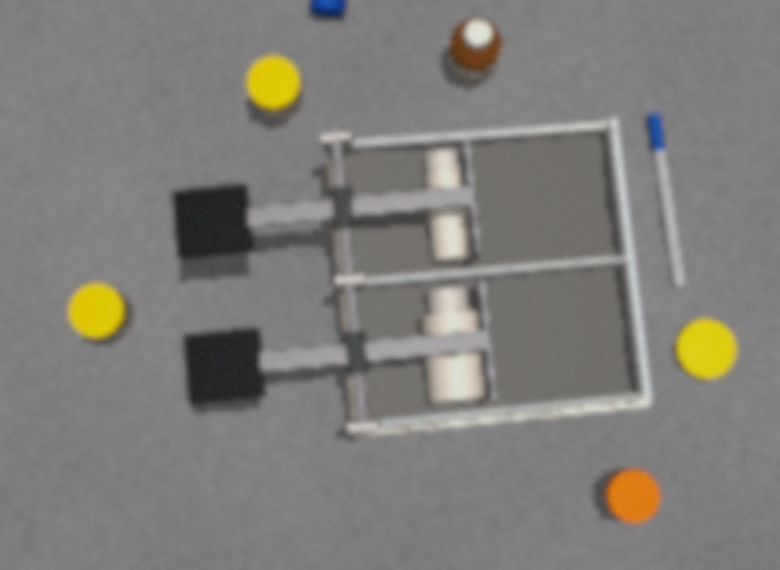

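The near lane (bottom in the top view, left in the scene view) holds the thick bottle. Its pad is at top-view pixel (215,282), and the far pad is at (211,234). The slim tube is in the far lane.

```bash
python3 - <<'E'
from h import *
s=np.load('pics/top0.npz'); im=s['pixels'].astype(int)
K=s['camera_matrix'];z=s['z_map']
V,U=np.mgrid[0:420,0:560]
P=np.stack([(U-K[0,2])/K[0,0]*z,(V-K[1,2])/K[1,1]*z,z],-1); W=(P-s['t'])@s['R']
m=(im.max(-1)<45)&(W[...,2]>0.09)&(W[...,2]<.13)
n,l,st,c=cv2.connectedComponentsWithStats(m.astype(np.uint8))
for i in range(1,n):
    if st[i,4]>60:
        w=W[l==i]; uv=np.c_[U[l==i],V[l==i]].astype(np.float32)
        r=cv2.minAreaRect(uv)
        print(st[i],c[i],w.mean(0),w.min(0),w.max(0),'rect',r, onplane(s,*r[0],.114))
# rack corners in full px: zoomed->px
def f(x,y):return 140+x/3,160+y/3
# post tops (z~.114) left: (336,137),(349,279),(363,428); end wall top corners z=.062: (613,125),(645,402)
for p,h in [((336,137),.114),((349,279),.114),((363,428),.114),((613,125),.062),((627,261),.062),((645,402),.062)]:
    print(p,onplane(s,*f(*p),h))
E
```

```text
[199 223  25  22 449] [210.25389755 233.77505568] [0.56308403 0.12079759 0.11305907] [0.54048835 0.09295032 0.1084295 ] [0.58667579 0.14536301 0.11884252] rect ((210.8448486328125, 233.637939453125), (20.51223373413086, 23.16969108581543), 85.2363510131836) [0.56321053 0.1193867  0.114     ]
[203 271  24  23 444] [214.02702703 281.95045045] [0.45898741 0.11370176 0.11312519] [0.43598966 0.08819063 0.10629716] [0.48202779 0.13748947 0.11836135] rect ((214.34654235839844, 281.9653625488281), (20.497764587402344, 22.587343215942383), 84.2894058227539) [0.45889663 0.11291087 0.114     ]
(336, 137) [0.62223537 0.02860981 0.114     ]
(349, 279) [0.51827295 0.0215788  0.114     ]
(363, 428) [0.41237415 0.01416278 0.114     ]
(613, 125) [ 0.6344397  -0.18194642  0.062     ]
(627, 261) [ 0.52964706 -0.18723846  0.062     ]
(645, 402) [ 0.42396341 -0.19517014  0.062     ]
```

```bash
python3 - <<'E'
from h import *
from scipy.spatial.transform import Rotation as Ro
st=state();p=np.array(st['position']);R=np.array(st['eef_rot'])
yaw=np.arctan2(.0062,.1042)
print(yaw, np.arctan2(R[1,0],R[0,0]))
ry=np.array([-np.sin(yaw),np.cos(yaw)]); tgt=np.r_[np.array([.459,.1135])-.006*ry,.36]
print('tgt',tgt)
for i in range(10):
    d=(tgt-p); step=d/np.linalg.norm(d)*.052; sh=(R.T@step/.06).round(2); print([1,list(map(float,sh)),[0,0,-.79]])
    p=p+R@(sh*.06); R=R@Ro.from_rotvec([0,0,-.79*.15]).as_matrix()
print(p)
E
```

```text
0.059430890119927006 -1.1279826795372616
tgt [0.45935638 0.10751059 0.36      ]
[1, [-0.65, -0.57, 0.06], [0, 0, -0.79]]
[1, [-0.58, -0.64, 0.05], [0, 0, -0.79]]
[1, [-0.5, -0.71, 0.06], [0, 0, -0.79]]
[1, [-0.41, -0.76, 0.06], [0, 0, -0.79]]
[1, [-0.32, -0.8, 0.05], [0, 0, -0.79]]
[1, [-0.22, -0.84, 0.05], [0, 0, -0.79]]
[1, [-0.12, -0.86, 0.06], [0, 0, -0.79]]
[1, [-0.02, -0.86, 0.06], [0, 0, -0.79]]
[1, [0.09, -0.86, 0.05], [0, 0, -0.79]]
[1, [0.19, -0.84, 0.05], [0, 0, -0.79]]
[ 0.41014057 -0.06595914  0.37174853]
```

>>> move_arm([
  [1,[-0.65,-0.57,0.05],[0,0,-0.79]],
  [1,[-0.58,-0.64,0.05],[0,0,-0.79]],
  [1,[-0.5,-0.71,0.05],[0,0,-0.79]],
  [1,[-0.41,-0.76,0.05],[0,0,-0.79]],
  [1,[-0.32,-0.8,0.05],[0,0,-0.79]],
  [1,[-0.22,-0.84,0.05],[0,0,-0.79]],
  [1,[-0.12,-0.86,0.05],[0,0,-0.79]],
  [1,[-0.02,-0.86,0.05],[0,0,-0.79]],
  [1,[0.09,-0.86,0.05],[0,0,-0.79]],
  [1,[0.19,-0.84,0.05],[0,0,-0.79]],
])

```text
time_s: 2.15
position: [0.4103, -0.0643, 0.3751]
eef_rot: [[0.998, 0.061, 0.001], [0.061, -0.998, -0.0], [0.001, 0.001, -1.0]]
contact_force: [0.3, 0.2, 0.5]
opening: 0.0018
```

```bash
cat > d.py <<'E'
from h import *
st=state();p=np.array(st['position']);R=np.array(st['eef_rot'])
print(st['time_s'],p.round(4),'yaw',np.arctan2(R[1,0],R[0,0]),'tilt',R[:,2].round(4),'F',np.round(st['contact_force'],2),st['opening'])
tgt=np.array([.4594,.1075,.32])
print('shift units',(R.T@(tgt-p)/.06).round(2),'turn',((np.arctan2(R[1,0],R[0,0])-.0594)/.15).round(2))
E
python3 d.py
```

```text
2.15 [ 0.4103 -0.0643  0.3751] yaw 0.06070424292526393 tilt [ 1.3e-03 -5.0e-04 -1.0e+00] F [0.32 0.18 0.55] 0.001762480523006055
shift units [ 0.99 -2.81  0.92] turn 0.01
```

>>> move_arm([
  [1,[0.25,-0.7,0],[0,0,0]],
  [1,[0.25,-0.7,0.1],[0,0,0]],
  [1,[0.25,-0.7,0.2],[0,0,0]],
  [1,[0.24,-0.71,0.2],[0,0,0]],
  [1,[0,0,0.2],[0,0,0]],
  [1,[0,0,0.2],[0,0,0]],
  [1,[0,0,0],[0,0,0]],
])

```text
time_s: 3.02
position: [0.4592, 0.1048, 0.3195]
eef_rot: [[0.998, 0.056, -0.002], [0.056, -0.998, -0.0], [-0.002, 0.0, -1.0]]
contact_force: [-1.1, -0.4, -0.6]
opening: 0.0007
```

```bash
python3 d.py; python3 - <<'E'
from h import *
for n in('scene','top'): snap(n,n+'1.png')
for n,(a,b,c,d) in {'scene1':(60,310,130,350),'top1':(160,350,140,400)}.items():
    i=cv2.imread(f'pics/{n}.png')[a:b,c:d]; i=cv2.resize(i,None,fx=2,fy=2,interpolation=cv2.INTER_CUBIC); cv2.imwrite(f'pics/{n}z.png',i)
E
```

```text
3.025 [0.4592 0.1048 0.3195] yaw 0.05568244808624174 tilt [-2.4e-03 -4.0e-04 -1.0e+00] F [-1.1  -0.36 -0.62] 0.0007284815665958193
shift units [ 0.01 -0.05 -0.01] turn -0.02
```

View pics/scene1z.png

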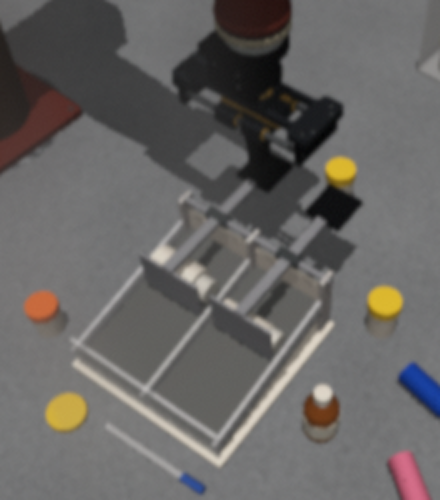

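View pics/top1z.png

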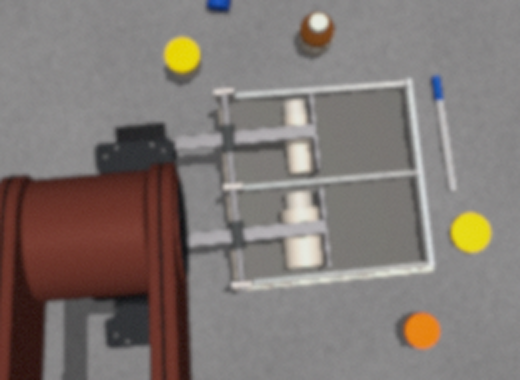

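>>> move_arm([
  [1,[-0.12,-0.06,0.1],[0,0,-0.02]],
  [1,[0,0,0.1],[0,0,0]],
  [1,[0,0,0.1],[0,0,0]],
  [1,[0,0,0.1],[0,0,0]],
  [1,[0,0,0.1],[0,0,0]],
  [1,[0,0,0],[0,0,0]],
])

```text
time_s: 3.88
position: [0.4525, 0.109, 0.2905]
eef_rot: [[0.998, 0.06, -0.0], [0.06, -0.998, 0.0], [-0.0, -0.0, -1.0]]
contact_force: [-0.4, 0.2, 2.5]
opening: 0.0005
```

```bash
python3 d.py; python3 - <<'E'
from h import *
for n in('scene',): snap(n,n+'2.png')
for n,(a,b,c,d) in {'scene2':(60,310,130,350)}.items():
    i=cv2.imread(f'pics/{n}.png')[a:b,c:d]; i=cv2.resize(i,None,fx=2.4,fy=2.4,interpolation=cv2.INTER_CUBIC); cv2.imwrite(f'pics/{n}z.png',i)
E
```

```text
3.875 [0.4525 0.109  0.2905] yaw 0.060005884890251694 tilt [-2.e-04  1.e-04 -1.e+00] F [-0.44  0.17  2.46] 0.0005007175456543273
shift units [ 0.11  0.03 -0.49] turn 0.0
```

View pics/scene2z.png

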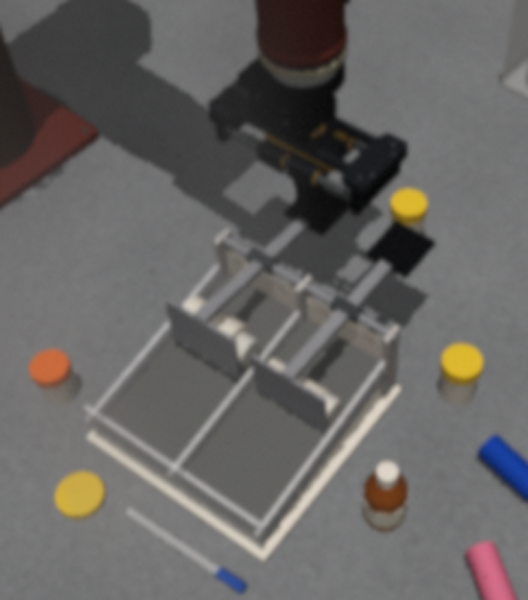

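The fingertips (px ~318,205) are on the near pad with about 2.5 N, and the gripper body is clear above the far pad. I'll press on.

>>> move_arm([
  [1,[0,0,0.1],[0,0,0]],
  [1,[0,0,0.1],[0,0,0]],
  [1,[0,0,0.1],[0,0,0]],
  [1,[0,0,0.1],[0,0,0]],
  [1,[0,0,0],[0,0,0]],
])

```text
time_s: 4.55
position: [0.4528, 0.1089, 0.2667]
eef_rot: [[0.998, 0.06, 0.001], [0.06, -0.998, 0.0], [0.001, -0.0, -1.0]]
contact_force: [0.2, -0.4, 5.2]
opening: 0.0005
```

```bash
python3 d.py; python3 - <<'E'
from h import *
for n in('scene',): snap(n,n+'3.png')
for n,(a,b,c,d) in {'scene3':(60,310,130,350)}.items():
    i=cv2.imread(f'pics/{n}.png')[a:b,c:d]; i=cv2.resize(i,None,fx=2.4,fy=2.4,interpolation=cv2.INTER_CUBIC); cv2.imwrite(f'pics/{n}z.png',i)
E
```

```text
4.55 [0.4528 0.1089 0.2667] yaw 0.059819934210640004 tilt [ 1.1e-03  2.0e-04 -1.0e+00] F [ 0.16 -0.36  5.22] 0.0004576232305697959
shift units [ 0.11  0.03 -0.89] turn 0.0
```

View pics/scene3z.png

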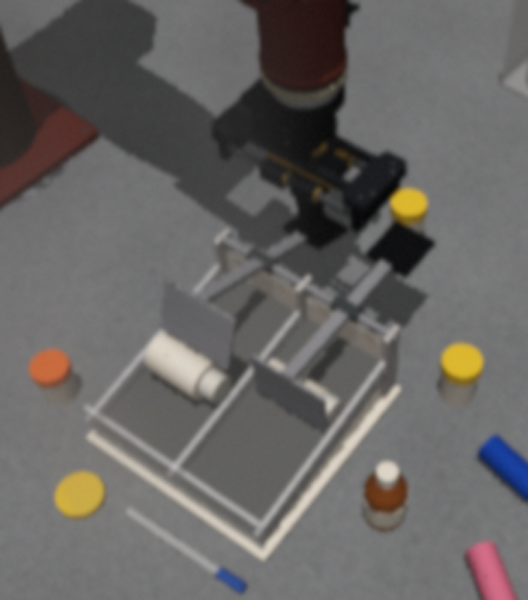

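The near gate is raised and the bottle (px ~185,368) is rolling out. The far gate is still shut. I'll press a little deeper and hold.

>>> move_arm([
  [1,[0,0,0.08],[0,0,0]],
  [1,[0,0,0],[0,0,0]],
  [1,[0,0,0],[0,0,0]],
  [1,[0,0,0],[0,0,0]],
  [1,[0,0,0],[0,0,0]],
  [1,[0,0,0],[0,0,0]],
  [1,[0,0,0],[0,0,0]],
  [1,[0,0,0],[0,0,0]],
  [1,[0,0,0],[0,0,0]],
  [1,[0,0,0],[0,0,0]],
])

```text
time_s: 5.85
position: [0.4529, 0.1091, 0.2625]
eef_rot: [[0.998, 0.06, 0.002], [0.06, -0.998, 0.0], [0.002, -0.0, -1.0]]
contact_force: [0.3, 0.6, 5.8]
opening: 0.0005
```

>>> move_arm([
  [1,[0,0,0],[0,0,0]],
  [1,[0,0,0],[0,0,0]],
  [1,[0,0,0],[0,0,0]],
  [1,[0,0,0],[0,0,0]],
  [1,[0,0,0],[0,0,0]],
  [1,[0,0,0],[0,0,0]],
  [1,[0,0,0],[0,0,0]],
  [1,[0,0,0],[0,0,0]],
  [1,[0,0,0],[0,0,0]],
  [1,[0,0,0],[0,0,0]],
])

```text
time_s: 7.1
position: [0.4529, 0.1091, 0.2625]
eef_rot: [[0.998, 0.06, 0.002], [0.06, -0.998, 0.0], [0.002, -0.0, -1.0]]
contact_force: [0.9, -0.7, 5.2]
opening: 0.0003
```

```bash
cat > v.py <<'E'
from h import *
import sys
k=sys.argv[1]
for n in('scene','top'): snap(n,n+k+'.png')
a=cv2.imread(f'pics/scene{k}.png')[80:310,130:350];b=cv2.imread(f'pics/top{k}.png')[160:350,180:400]
a=cv2.resize(a,None,fx=1.8,fy=1.8);b=cv2.resize(b,None,fx=1.8,fy=1.8)
h=max(a.shape[0],b.shape[0]);o=np.zeros((h,a.shape[1]+b.shape[1],3),np.uint8);o[:a.shape[0],:a.shape[1]]=a;o[:b.shape[0],a.shape[1]:]=b
cv2.imwrite(f'pics/v{k}.png',o)
s=np.load(f'pics/top{k}.npz')
for d in find_in('top','bottle')[:3]:
    r=np.array(d['rect'])*[560,420,560,420]; u,v=r[0]+r[2]/2,r[1]+r[3]/2
    X=onplane(s,u,v,.075); yaw=.0594
    o=np.array([.459,.1135])-145*.001*np.array([-np.sin(yaw),np.cos(yaw)])+.0525*np.array([np.cos(yaw),np.sin(yaw)])
    q=X[:2]-o; print(round(d['p'],2),r.round(),world(s,u,v).round(3),'rack mm',(1000*np.array([q@[np.cos(yaw),np.sin(yaw)],q@[-np.sin(yaw),np.cos(yaw)]])).round())
E
python3 d.py; python3 v.py 4
```

```text
7.1 [0.4529 0.1091 0.2625] yaw 0.059938043373189476 tilt [ 1.8e-03  5.0e-04 -1.0e+00] F [ 0.93 -0.73  5.17] 0.0002993597658853873
shift units [ 0.11  0.03 -0.96] turn 0.0
0.96 [328. 252.  25.  38.] [ 0.476 -0.163  0.07 ] rack mm [ -52. -132.]
```

View pics/v4.png

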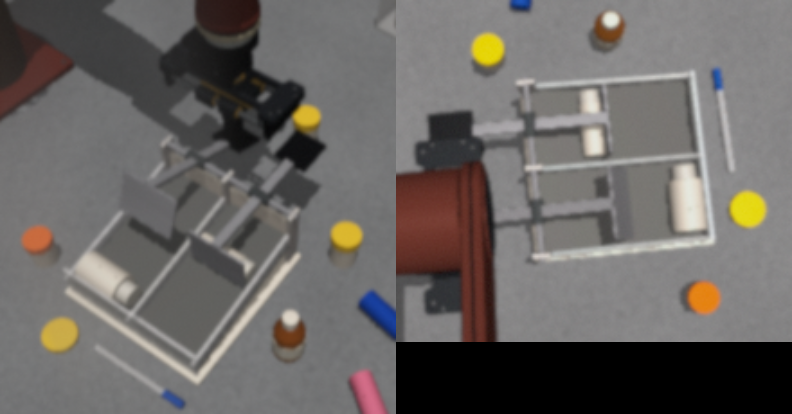

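The bottle (right panel px ~687,198) is against the end wall, with the gate still up and the tube shut in. I'll hold briefly to confirm it is still, then let the lever up slowly.

>>> move_arm([
  [1,[0,0,0],[0,0,0]],
  [1,[0,0,0],[0,0,0]],
  [1,[0,0,0],[0,0,0]],
  [1,[0,0,0],[0,0,0]],
  [1,[0,0,0],[0,0,0]],
  [1,[0,0,0],[0,0,0]],
  [1,[0,0,0],[0,0,0]],
  [1,[0,0,0],[0,0,0]],
])

```text
time_s: 8.25
position: [0.4529, 0.109, 0.2625]
eef_rot: [[0.998, 0.06, 0.002], [0.06, -0.998, 0.0], [0.002, -0.0, -1.0]]
contact_force: [0.5, -0.2, 5.5]
opening: 0.0007
```

```bash
python3 v.py 5
```

```text
0.98 [331. 251.  21.  36.] [ 0.479 -0.166  0.073] rack mm [ -49. -135.]
```

>>> move_arm([
  [1,[0,0,-0.05],[0,0,0]],
  [1,[0,0,-0.05],[0,0,0]],
  [1,[0,0,-0.05],[0,0,0]],
  [1,[0,0,-0.05],[0,0,0]],
  [1,[0,0,-0.05],[0,0,0]],
  [1,[0,0,-0.05],[0,0,0]],
  [1,[0,0,-0.05],[0,0,0]],
  [1,[0,0,-0.05],[0,0,0]],
  [1,[0,0,-0.05],[0,0,0]],
  [1,[0,0,-0.05],[0,0,0]],
])

```text
time_s: 9.65
position: [0.4524, 0.1089, 0.292]
eef_rot: [[0.998, 0.06, -0.0], [0.06, -0.998, -0.0], [-0.0, 0.0, -1.0]]
contact_force: [-0.9, 2.3, 3.1]
opening: 0.0006
```

>>> move_arm([
  [1,[0,0,-0.05],[0,0,0]],
  [1,[0,0,-0.05],[0,0,0]],
  [1,[0,0,-0.05],[0,0,0]],
  [1,[0,0,-0.1],[0,0,0]],
  [1,[0,0,-0.2],[0,0,0]],
  [1,[0,0,-0.4],[0,0,0]],
  [1,[0,0,-0.6],[0,0,0]],
  [1,[0,0,-0.6],[0,0,0]],
  [1,[0,0,0],[0,0,0]],
  [1,[0,0,0],[0,0,0]],
])

```text
time_s: 10.9
position: [0.4522, 0.1089, 0.4149]
eef_rot: [[0.998, 0.06, 0.0], [0.06, -0.998, -0.0], [0.0, 0.0, -1.0]]
contact_force: [-0.7, -0.4, -0.3]
opening: 0.0005
```

```bash
python3 d.py; python3 v.py 6
```

```text
10.9 [0.4522 0.1089 0.4149] yaw 0.05997763909072039 tilt [ 0.e+00 -1.e-04 -1.e+00] F [-0.71 -0.36 -0.32] 0.0004942892032096347
shift units [0.12 0.03 1.58] turn 0.0
0.89 [328. 252.  24.  34.] [ 0.48  -0.163  0.069] rack mm [ -48. -131.]
0.23 [365. 267.  20.  16.] [ 0.465 -0.252  0.012] rack mm [ -69. -207.]
```

View pics/v6.png

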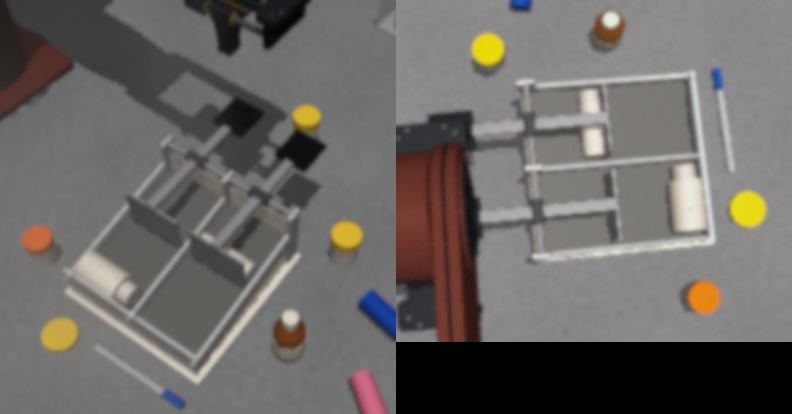

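Both gates are shut, the bottle (px ~687,198) lies at the wall, the tube is behind its gate, and the arm is clear.

```bash
python3 -c "
from workcell import hand_in
print(hand_in())"
```

```text
the job is handed in; nothing more can be done
None
```

The thick bottle was in the near lane and is now lying against the rack's end wall. Both gates are shut and the slim tube is still behind its own. I handed the job in after about 11 s of the 38 s allowed.

- **Pressing:** I pressed the near pad with closed fingertips. The contact force was 2.5 N at first and about 5.5 N when held down. I held it for about 3.5 s while the bottle rolled out, stopped and lay still.
- **Release:** I let the lever come up under the fingers at about 24 mm/s. The force was still about 3 N near the top. I then lifted the tool clear to a TCP height of 0.415 m, where the residual force was under 1 N, within sensor noise.
- **Last checks:** The final pictures show the bystanders where they were. Three detector readings put the bottle at rack y = -132, -135 and -131 mm, against about -138 mm expected. The readings scatter by a few millimetres but are inside the allowed -125 to -155 mm.

I could not read the lever angles or the far lever's motion directly. I judged both from the pictures and the forces, and no check failed.

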